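# Load a bezel block into a jeweller's crank vise

### The arm

A 6-joint arm with a two-finger parallel gripper is mounted at the origin on the work surface. World frame = base frame: x ahead of the robot, y to its left, z up, the work surface at z = 0. Lengths are in m, angles in rad, forces in N, time in s.
With the tool pointing down it reaches from about 0.3 to 0.775 m from the base axis. Payload 14.6 kg.
Tool frame: the origin (TCP) lies between the finger pads; the fingertips stand 11 mm ahead of it and the grasp point (between the pads) lies 8 mm behind it (ctrl.nose_length is the distance from the TCP to the fingertips, in m); z points along the fingers, x is the direction in which the jaws open and shut, and the axes are right-handed (so a half turn about z gives the same grasp; the last joint's range is limited). The gripper opens to 94 mm and grips with 3 to 60 N. Pads are 16 mm wide; open, the fingers measure 119 mm over their backs; the gripper's body (75 mm by 177 mm) begins 78 mm behind the grasp point.
Start: joints at [1.251, 0.3, 1.521, -0, 1.321, -0.067], TCP at [0.138, 0.533, 0.193] pointing down, gripper open.
Joint ranges: [-3.03, 3.03], [-0.79, 2.21], [0.23, 2.52], [-1.04, 4.18], [0, 3.07], [-2.55, 2.55]. Speed limits (rad/s): [2.22, 2.22, 2.57, 3.14, 3.14, 3.14].

### API

Orientations are given as [roll, pitch, yaw] about the fixed x, y, z axes, in that order (R = Rz(yaw) Ry(pitch) Rx(roll)).
In Python, from station import ctrl gives the robot as it stands.
- The arm moves only by the tool jog_arm, never from a script. Its argument "increments" is a list of rows, each an object with "delta_pos": the shift along the world's x, y, z in units of 0.25 m (1.0 is 0.25 m), a list of three; "dr": the turn, a rotation vector about the world's x, y, z in units of 0.5 rad (1.0 is 0.5 rad), a list of three. A call has 1 to 20 rows; each row is the pose to reach, as a shift and turn from the pose commanded when the call began; what a row does not reach only later rows make up. A row lasts 1/10 s, in which the tool goes at most 50 mm and 8.59 degrees, less where a joint would pass 70% of its speed; a pose out of reach is approached as far as the arm can. A call with a number of a shift or a turn outside -1 to 1 is refused whole. A call with a gripper value outside its range is refused whole. "fingers" is the gripper's target within -1 to 1 (shut at 1, half-way at 0, fully open at -1), set as the call begins (left out, the last holds). The fingers move at their own pace and stop on an object; "squeeze" is the grip in N (left out, the last holds). Time passes only in rows, so rows that repeat a pose let the fingers close. It gives the time, the measured TCP pose, the force and the opening at its end, in the units of the state.
- ctrl.get_obs(): the state, without advancing time (a new reading comes with each control period).
- ctrl.camera(name): name is "side" or "top" or "wrist"; returns the picture (420x560x3 uint8, red, green, blue); there is no depth.
- ctrl.camera_info(name): a dict with "vertical_fov" (degrees; the focal length in pixels is half the picture's height over the tangent of half this angle, whatever the lens; pixels are square), "cx", "cy" (the principal point, pixels), "rvec" (rotation vector, rad) and "tvec" (3), from world to camera coordinates, as OpenCV has them. Camera axes: x right, y down, z forward; pixel columns grow to the right and rows downward; lengths in m; the calibration is good to about 2 mm. A picture is of the moment at which its call begins: read the wrist's pose just before it. camera_info takes no time and is no camera call; for the wrist camera it gives the pose at the moment of the call.
- ctrl.hand_in(): hands the job in, once; it reports no verdict.
The state is a dict: "time_s": time; "qpos": joint angles; "joint_vel": joint speeds; "tau": joint torques, N m; "ee_pos": TCP position; "eef_rot": TCP orientation; "force": force on the tool from outside, world axes, zero at the start; "moment": the same for the moment, N m; "grip_width": finger opening in m.
Only numpy, scipy, OpenCV 4.12 (cv2) and the standard library are available. Lean on these libraries where they do the work, as an engineer would, in place of code of your own. Each camera call takes 0.05 s, during which the arm holds its last target. There are 200 camera calls.

### The job

Slide the holed metal block along the loading board into the open vise, without lifting it, until its front end is up against the end stop. Then turn the vise's crank (do not push on the jaw itself) until the sliding jaw grips the block firmly and squarely against the fixed jaw, and let go. Leave the other tools on the bench alone.

Things in the scene. Friction and masses are not known exactly. Their poses are not given: they have to be found in the camera images.
- vise: Low grey vise on the bench, elsewhere and at another yaw each time. Origin on the bench, z up; the block slides in along +x, the sliding jaw closes along +y. Level top at z = 20 mm: wooden loading board x -155 to -47, y -35 to 85 mm, then flush grey bed x -47 to 50, y -150 to 90. Both jaws cover x -34 to 20, z 20 to 42. Grey gear housing: x -48 to 16, y -138 to -78, up to z 54, crank on top.
- end_stop (a point): Middle of the lower edge of the end stop's face: a low steel bar, 86 mm long (along y), 12 mm high, across the far end of the jaw space. At x = 30, y = 23, z = 20 mm in the vise's frame.
- fixed_jaw: Fixed steel jaw, 54 x 22 x 22 mm. Origin in the middle of the lower edge of its gripping face, at y = 60 mm in the vise's frame; axes as the vise's.
- jaw: Sliding steel jaw, 54 x 22 x 22 mm, toothed rack behind it. Origin in the middle of the lower edge of its gripping face, which is at y = -20 mm (crank at 0) plus 5 mm per radian of crank in the vise's frame; axes as the vise's.
- crank (a joint): Crank angle, rad, about a vertical axis; it grows clockwise seen from above, which closes the jaw by 5 mm per rad (0 = jaws 80 mm apart, 8 = 40 mm). It turns stiffly (about 4 N at the knob) and stays where it is left, keeping the jaw tight.
- crank_axis (a point): Point on the crank's vertical axis at the underside of the crank arm, 60 mm above the bench; at x = -20, y = -105 mm in the vise's frame.
- crank_knob (a point): Centre of the crank's upright round wooden grip, 18 mm thick, 38 mm high (68.5 to 106.5 mm above the bench; this point at 87.5), 50 mm from the crank's axis; it spins freely on its pin. At crank 0 it lies from the axis towards the vise's -x. The steel arm below it is 14 mm wide, 60 to 68 mm above the bench.
- block: Bezel block: plain metal slab 70 (x) x 40 (y) x 18 mm, about 0.4 kg, two rows of round recesses in its top. It starts flat on the loading board, a little askew. Origin in the centre of its underside. Against the end stop its origin is at x = -5 mm in the vise's frame and its outer end still stands 6 mm out of the jaws.
- hammer: Bystander: hammer lying on the bench to the left of the vise, 240 mm long.
- graver: Bystander: graver with a wooden handle, 170 mm long, lying to the right of the vise.
- loupe: Bystander: black eye loupe, 38 mm in diameter, 30 mm high, standing to the right of the vise.
- jar: Bystander: small amber glass jar, 52 mm in diameter, 55 mm high, beyond the vise.
Mind the look-alikes: they are no part of the job. Of the things shaped like the block, the metal one is meant.

How it is judged:
On the way, in this order (a step that is already met when the one before it is completed fails the run):
1. the block has been slid in between the jaws, its end within 5 mm of the end stop (x of block in the frame of vise above -0.01 m and y of block in the frame of vise between -0.02 and 0.06 m and z of block in the frame of vise between 0.016 and 0.024 m and angle between the x axis of block and the x axis of vise, either way round below 0.25 rad), for 0.2 s.
2. the sliding jaw presses the block against the fixed jaw (contact force between each of jaw, fixed_jaw and block above 4 N), for 0.2 s.
At the end, for the whole second after the job is handed in: The block lies flat on the vise's bed, its end within 5 mm of the end stop, square with the jaws (within 0.05 rad) and held between them: each jaw presses on it with more than 4 N; the block is at rest (all of step 2 and x of block in the frame of vise above -0.01 m and y of block in the frame of vise between -0.02 and 0.06 m and z of block in the frame of vise between 0.016 and 0.024 m and angle between the x axis of block and the x axis of vise, either way round below 0.05 rad and angle between block's own z axis and vertical below 0.08 rad and linear speed of block below 0.01 m/s); the robot touches nothing.
It fails at once if the block is lifted more than 10 mm off the bed or board (z of block in the frame of vise above 0.03 m).
It fails at once if the block falls off the board (z of block in the frame of vise below 0.01 m).
It fails at once if the robot pushes on the sliding jaw itself (more than 10 N) (contact force between any of the fingers, the arm and jaw above 10 N).
It fails at once if a bystander (hammer, graver, loupe or jar) is moved by more than 20 mm (distance of any of hammer, graver, loupe, jar from where it was at the start of the episode above 0.02 m).
It also fails if it takes over 67 s, if anything falls off the work surface, if the arm or the gripper's body presses on something with over 40 N, if the wrist force passes 120 N, or if a joint passes its speed limit or range.

## Working session

There is one attempt and no reset: what is moved stays moved. The work goes in short steps, Python scripts to look and compute and a tool call to move; the robot and the scene stay as the last step left them, time stands still between calls to the robot, and variables do not carry over. Pictures are saved under pics/ and viewed, about 8 in all and at most 12, crops included, and the job is handed in when it is done.

Besides the shell and the picture viewer there is one more tool, called as name([rows], argument=value, ...), one row to a line, values as JSON. jog_arm: Moves the arm, as the interface text tells. Its arguments: {"type":"object","properties":{"increments":{"type":"array"},"fingers":{"type":"number"},"squeeze":{"type":"number"}},"required":["increments"]}

```bash
ls; mkdir -p pics; cat > h.py <<'E'
import numpy as np, cv2
from station import ctrl
def cam(n):
    i=ctrl.camera_info(n); R=cv2.Rodrigues(np.array(i["rvec"],float))[0]; t=np.array(i["tvec"],float).ravel()
    f=210/np.tan(np.radians(i["vertical_fov"])/2); return R,t,f,i["cx"],i["cy"]
def ray(c,p,z):
    R,t,f,cx,cy=c; d=R.T@np.array([(p[0]-cx)/f,(p[1]-cy)/f,1]); o=-R.T@t
    return o+d*(z-o[2])/d[2]
def proj(c,P):
    R,t,f,cx,cy=c; q=R@np.array(P)+t; return np.array([cx+f*q[0]/q[2],cy+f*q[1]/q[2]])
def shot(n,name,):
    c=cam(n); im=ctrl.camera(n)[:,:,::-1].copy(); cv2.imwrite(f"pics/{name}.png",im); return c,im
E
python3 - <<'E'
from h import *
print({k:np.round(v,3) if not isinstance(v,str) else v for k,v in ctrl.get_obs().items()})
for n in ("top","side"):
    c,im=shot(n,n+"0"); print(n,(-c[0].T@c[1]).round(3),c[2:])
E
```

```text
pics
{'time_s': np.float64(0.0), 'qpos': array([ 1.251,  0.3  ,  1.522, -0.   ,  1.321, -0.067]), 'joint_vel': array([ 0.001,  0.002, -0.002,  0.001,  0.002, -0.002]), 'tau': array([-1.0000e-03, -5.3180e+01, -3.5274e+01,  7.1000e-02,  2.4000e-02,
       -0.0000e+00]), 'ee_pos': array([0.137, 0.532, 0.192]), 'eef_rot': array([-3.142e+00,  1.000e-03,  1.318e+00]), 'force': array([-0.086, -0.289,  0.127]), 'moment': array([-0.004,  0.016,  0.017]), 'grip_width': np.float64(0.094)}
top [0.298 0.023 1.511] (np.float64(500.89969623721214), 284.0147084774833, 203.4842330389793)
side [ 0.184 -0.402  0.752] (np.float64(384.0005146642265), 277.4865698389166, 210.48262758261146)
```

View pics/top0.png

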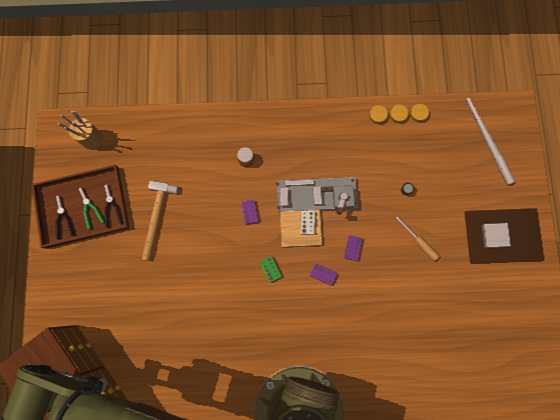

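View pics/side0.png

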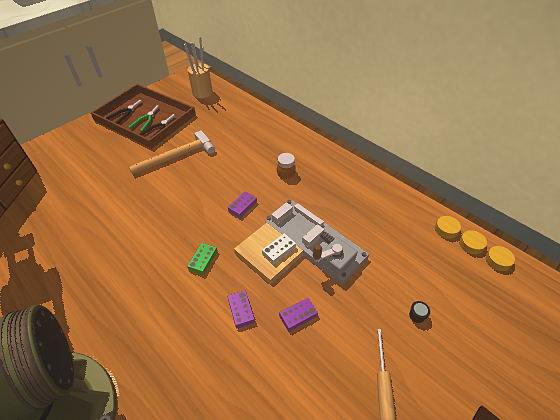

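```bash
python3 - <<'E'
from h import *
c=cam("top")
for n,p,z in [("block",(308,223),.038),("boardBL",(281,247),.02),("boardBR",(321,246),.02),("bedTL",(277,181),.02),("bedTR",(356,178),.02),("bedBR",(357,209),.02),("jar",(246,156),.055),("loupe",(408,189),.03),("hammerhead",(164,187),.02),("graver tip",(397,218),0)]:
    print(n,ray(c,p,z).round(3))
w=cam("wrist"); print((-w[0].T@w[1]).round(3), w[0].round(2), w[2:])
a=cv2.imread("pics/top0.png")[160:290,230:370]; b=cv2.imread("pics/side0.png")[180:340,180:380]
a=cv2.resize(a,None,fx=4,fy=4,interpolation=2)[:,:400+160]
cv2.imwrite("pics/crop1.png",a)
E
```

```text
block [ 0.536 -0.049  0.038]
boardBL [0.469 0.034 0.02 ]
boardBR [ 0.468 -0.085  0.02 ]
bedTL [0.673 0.039 0.02 ]
bedTR [ 0.673 -0.204  0.02 ]
bedBR [ 0.576 -0.2    0.02 ]
jar [0.746 0.13  0.055]
loupe [ 0.629 -0.357  0.03 ]
hammerhead [0.668 0.386 0.02 ]
graver tip [ 0.547 -0.323  0.   ]
[0.067 0.551 0.384] [[ 0.25  0.97 -0.  ]
 [ 0.94 -0.24  0.25]
 [ 0.25 -0.06 -0.97]] (np.float64(374.00337465547295), 283.64030264024797, 211.09325466215037)
```

View pics/crop1.png

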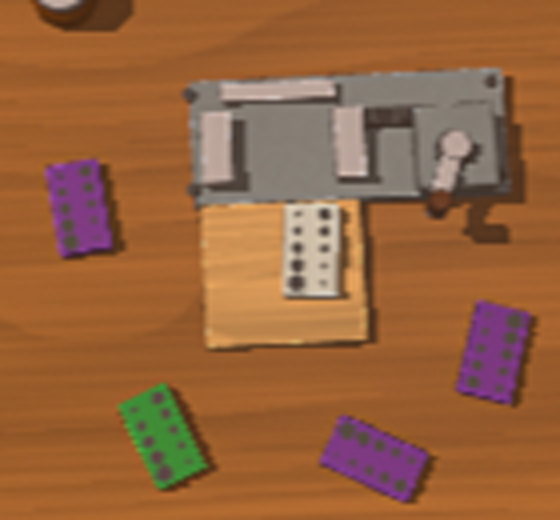

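The metal slab on the board, at top pixel (308,223), is the block. The look-alikes are purple at (250,212), (353,248) and (323,274), and green at (270,269). All of those are coloured and lie on the bench, so the crop confirms the grey-white one. The vise origin is at about (0.623, -0.051) with yaw near 0, and the sizes agree with those given. I'll move the wrist camera over it.

jog_arm([
  {"delta_pos":[0.5,-0.8,0.24],"dr":[0,0,0.5]},
  {"delta_pos":[0.5,-0.8,0.24],"dr":[0,0,0.5]},
  {"delta_pos":[0.5,-0.8,0.24],"dr":[0,0,0.5]},
  {"delta_pos":[0.5,-0.8,0.24],"dr":[0,0,0.5]},
  {"delta_pos":[0.5,-0.8,0.24],"dr":[0,0,0.5]},
])

```text
time_s: 0.6
ee_pos: [0.2632, 0.3306, 0.2535]
eef_rot: [3.141, -0.0, 1.568]
force: [0.2, 1.7, 0.2]
grip_width: 0.0938
```

jog_arm([
  {"delta_pos":[0.5,-0.8,0],"dr":[0,0,0]},
  {"delta_pos":[0.5,-0.8,0],"dr":[0,0,0]},
  {"delta_pos":[0.5,-0.8,0],"dr":[0,0,0]},
  {"delta_pos":[0.5,-0.8,0],"dr":[0,0,0]},
  {"delta_pos":[0.5,-0.8,0],"dr":[0,0,0]},
])

```text
time_s: 1.1
ee_pos: [0.3884, 0.13, 0.253]
eef_rot: [3.142, 0.0, 1.567]
force: [-0.5, 0.5, -0.5]
grip_width: 0.094
```

jog_arm([
  {"delta_pos":[0.4,-0.8,0],"dr":[0,0,0]},
  {"delta_pos":[0.4,-0.8,0],"dr":[0,0,0]},
  {"delta_pos":[0.4,-0.8,0],"dr":[0,0,0]},
  {"delta_pos":[0.4,-0.8,0],"dr":[0,0,0]},
  {"delta_pos":[0.4,-0.8,0],"dr":[0,0,0]},
  {"delta_pos":[0.4,-0.8,0],"dr":[0,0,0]},
  {"delta_pos":[0.4,-0.8,0],"dr":[0,0,0]},
])

```text
time_s: 1.8
ee_pos: [0.4873, -0.0675, 0.2526]
eef_rot: [-3.141, -0.0, 1.567]
force: [0.0, -0.6, 0.3]
grip_width: 0.0936
```

```bash
python3 - <<'E'
from h import *
o=ctrl.get_obs(); print(o["ee_pos"].round(4),o["eef_rot"].round(4),o["time_s"],o["force"].round(1))
c,im=shot("wrist","w1"); np.save("w1.npy",np.array(c,dtype=object),allow_pickle=True)
E
```

```text
[ 0.4873 -0.0675  0.2526] [-3.1406e+00 -3.0000e-04  1.5671e+00] 1.8 [ 0.  -0.6  0.3]
```

View pics/w1.png

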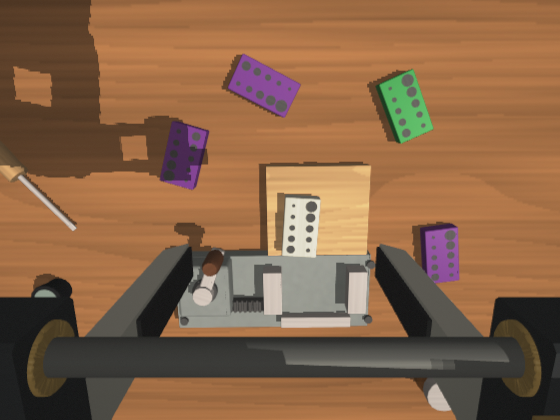

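The wrist view shows the board corners at about (266,166), (369,165) and (370,254). The block is at (301,226) and the knob top at about (213,258). Next I fit these from masks.

```bash
cat > m.py <<'E'
from h import *
def measure(c,im,r0=(150,270,250,390)):
    y0,y1,x0,x1=r0
    hsv=cv2.cvtColor(im,cv2.COLOR_BGR2HSV)
    roi=np.zeros(im.shape[:2],np.uint8); roi[y0:y1,x0:x1]=1
    def biggest(m):
        m=(m&(roi>0)).astype(np.uint8)
        cs,_=cv2.findContours(m,cv2.RETR_EXTERNAL,cv2.CHAIN_APPROX_NONE); return max(cs,key=cv2.contourArea)
    bl=biggest((hsv[...,1]<60)&(hsv[...,2]>170))
    hull=cv2.convexHull(bl)
    P=np.array([ray(c,p[0],.038)[:2] for p in hull],np.float32)
    rb=cv2.minAreaRect(P)
    bd=biggest((hsv[...,1]>80)&(hsv[...,2]>195))
    return rb,cv2.boxPoints(rb),bl,bd,hsv
E
python3 - <<'E'
from m import *
c=np.load("w1.npy",allow_pickle=True); im=cv2.imread("pics/w1.png")
rb,bx,bl,bd,hsv=measure(c,im)
print("block",rb,bx.round(4).tolist())
Q=np.array([ray(c,p[0],.02)[:2] for p in bd],np.float32)
r=cv2.minAreaRect(Q); print("board",r,cv2.boxPoints(r).round(4).tolist())
for p in [(200,180),(300,180),(262,200),(275,200),(300,262),(300,310),(375,300)]: print(p,hsv[p[1],p[0]])
# bed grey mask: low saturation, lower part
roi=np.zeros(hsv.shape[:2],bool); roi[245:335,170:385]=1
g=(roi&(hsv[...,1]<60)&(hsv[...,2]>60)).astype(np.uint8)
ov=im.copy(); ov[g>0]=(0,255,255); cv2.drawContours(ov,[bd],-1,(255,0,0),1); cv2.drawContours(ov,[bl],-1,(0,0,255),1)
cv2.imwrite("pics/ov.png",np.vstack([cv2.resize(x[150:340,165:385],None,fx=3,fy=3,interpolation=cv2.INTER_NEAREST) for x in (ov,)]))
cv2.imwrite("pics/zz.png",cv2.resize(im[150:340,165:385],None,fx=3,fy=3,interpolation=2))
E
```

```text
block ((0.5406123399734497, -0.04864337295293808), (0.038946498185396194, 0.0695645734667778), 86.41975402832031) [[0.5047000050544739, -0.06589999794960022], [0.5741000175476074, -0.07029999792575836], [0.5764999985694885, -0.03139999881386757], [0.507099986076355, -0.027000000700354576]]
board ((0.5264561772346497, -0.02807765081524849), (0.10693759471178055, 0.11925505846738815), 0.5149664282798767) [[0.4724999964237213, 0.031099999323487282], [0.47350001335144043, -0.08820000290870667], [0.5805000066757202, -0.08720000088214874], [0.5794000029563904, 0.03200000151991844]]
(200, 180) [ 13 149 175]
(300, 180) [ 16 123 214]
(262, 200) [ 13 137  97]
(275, 200) [ 18 116 233]
(300, 262) [ 30  15 156]
(300, 310) [ 33  16 155]
(375, 300) [ 13 147 172]
```

View pics/zz.png

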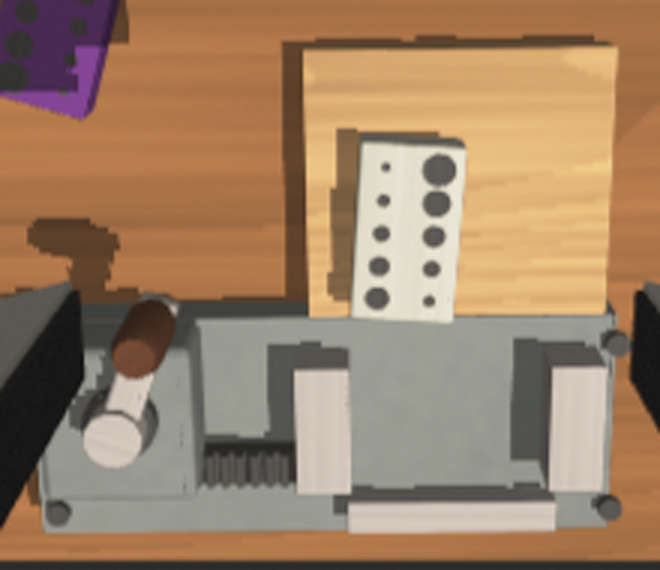

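The fitted board is 107 x 119 mm (true 108 x 120), which gives a vise origin of (0.6277, -0.0522) and a yaw of 0.009. The fitted block is 69.6 x 39 mm, centred at (0.5406, -0.0486) with a yaw of -0.063. I'll grasp it near its rear.

jog_arm([
  {"delta_pos":[0.113,0.082,-0.2],"dr":[0,0,-0.118]},
  {"delta_pos":[0.113,0.082,-0.4],"dr":[0,0,-0.118]},
  {"delta_pos":[0.113,0.082,-0.55],"dr":[0,0,-0.118]},
  {"delta_pos":[0.113,0.082,-0.7],"dr":[0,0,-0.118]},
  {"delta_pos":[0.113,0.082,-0.8],"dr":[0,0,-0.118]},
  {"delta_pos":[0.113,0.082,-0.84],"dr":[0,0,-0.118]},
  {"delta_pos":[0.113,0.082,-0.87],"dr":[0,0,-0.118]},
  {"delta_pos":[0.113,0.082,-0.87],"dr":[0,0,-0.118]},
  {"delta_pos":[0.113,0.082,-0.87],"dr":[0,0,-0.118]},
], fingers=-1)

```text
time_s: 2.75
ee_pos: [0.5164, -0.0469, 0.0368]
eef_rot: [3.14, 0.0, 1.509]
force: [-0.4, -0.0, 0.5]
grip_width: 0.094
```

jog_arm([
  {"delta_pos":[0,0,0],"dr":[0,0,0]},
  {"delta_pos":[0,0,0],"dr":[0,0,0]},
  {"delta_pos":[0,0,0],"dr":[0,0,0]},
  {"delta_pos":[0,0,0],"dr":[0,0,0]},
  {"delta_pos":[0,0,0],"dr":[0,0,0]},
  {"delta_pos":[0,0,0],"dr":[0,0,0]},
  {"delta_pos":[0,0,0],"dr":[0,0,0]},
  {"delta_pos":[0,0,0],"dr":[0,0,0]},
  {"delta_pos":[0,0,0],"dr":[0,0,0]},
  {"delta_pos":[0,0,0],"dr":[0,0,0]},
], fingers=1, squeeze=12)

```text
time_s: 3.75
ee_pos: [0.5158, -0.047, 0.0355]
eef_rot: [-3.142, 0.0, 1.509]
force: [0.1, 0.6, -0.5]
grip_width: 0.0178
```

A width of 17.8 mm is below the block's 40 mm, so something is off. I'll look.

```bash
python3 - <<'E'
from h import *
c,im=shot("wrist","w2"); c2,im2=shot("side","s2")
print(ctrl.get_obs()["grip_width"], ctrl.get_obs()["ee_pos"])
cv2.imwrite("pics/both2.png",np.hstack([cv2.resize(im,(400,300)),cv2.resize(im2[180:330,180:380],(400,300))]))
E
```

```text
0.009674826916754729 [ 0.51581013 -0.04700483  0.03555217]
```

View pics/both2.png

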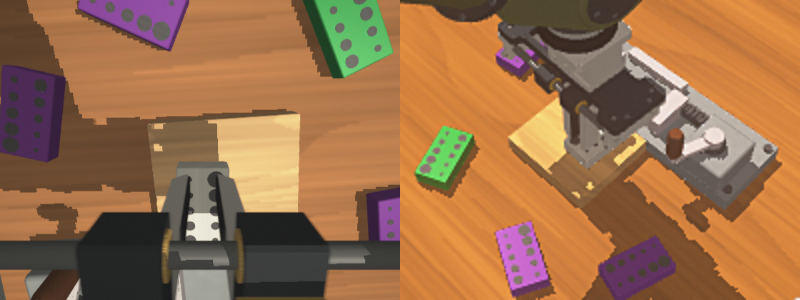

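```bash
python3 - <<'E'
from h import *
im=cv2.imread("pics/w2.png"); c=cam("wrist")
for P in [(0.5164-.008,-.047-.02,.038),(0.5164-.008,-.047+.02,.038),(0.5158,-.047,.0245)]: print(proj(c,P).round())
a=cv2.resize(im[150:420,150:420],(560,560)); cv2.imwrite("pics/c2.png",a)
o=ctrl.get_obs(); print(o["grip_width"],o["force"],o["time_s"])
E
```

```text
[246. 242.]
[321. 238.]
[284. 245.]
0.009674826916754729 [-1.13242204  0.26338297 -0.7210991 ] 3.85
```

View pics/c2.png

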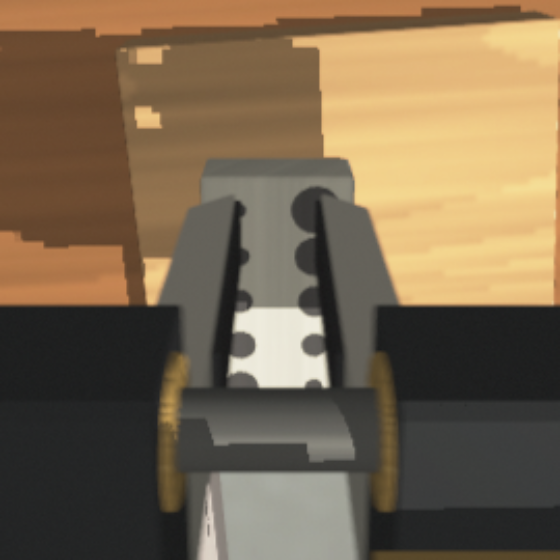

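```bash
python3 - <<'E'
from h import *
c=cam("wrist"); print(ctrl.nose_length, [a for a in dir(ctrl) if a[0]!='_'])
R,t=c[:2]; print("cam",(-R.T@t).round(4), "z dir",R[2].round(3))
for P in [(.5058,-.047,.038),(.5058,-.047,.053),(.508,-.047,.0245),(.508,-.047,.038),(.508,-.047,.05)]: print(P,proj(c,P).round(1),"depth",(R@np.array(P)+t)[2].round(4))
im=cv2.imread("pics/w2.png"); print(im[225:262:2,235:240].mean(2).mean(1).round())
h=cv2.cvtColor(im,cv2.COLOR_BGR2HSV)
for r in (229,234,240): print(r, h[r,235:335:2,1].tolist(), h[r,235:335:2,2].tolist())
# side view: block location vs earlier
s=cam("side"); a=cv2.imread("pics/side0.png"); b=cv2.imread("pics/s2.png")
for P in [(.5047,-.0659,.038),(.5071,-.027,.038),(.5158,-.0590,.0245),(.5158,-.035,.0245)]: print(proj(s,P).round(1))
E
```

```text
0.011 ['MotionError', 'camera', 'camera_info', 'get_obs', 'hand_in', 'nose_length']
cam [ 0.4427 -0.0428  0.2273] z dir [ 0.254 -0.015 -0.967]
(0.5058, -0.047, 0.038) [282.9 235.5] depth 0.1992
(0.5058, -0.047, 0.053) [282.9 245.2] depth 0.1847
(0.508, -0.047, 0.0245) [283.2 231.7] depth 0.2128
(0.508, -0.047, 0.038) [283.2 239.4] depth 0.1997
(0.508, -0.047, 0.05) [283.2 247.2] depth 0.1881
[108. 106. 105. 107. 110. 111. 111. 111. 112. 113. 113. 114. 114. 114.
 112. 110. 106. 101.  99.]
229 [117, 116, 117, 117, 117, 117, 117, 44, 28, 30, 28, 28, 25, 28, 26, 29, 28, 28, 26, 26, 28, 30, 28, 28, 28, 28, 29, 29, 30, 28, 28, 28, 28, 28, 28, 26, 28, 28, 25, 27, 30, 29, 108, 107, 107, 107, 106, 106, 106, 107] [135, 136, 135, 135, 135, 135, 135, 104, 100, 101, 101, 102, 101, 100, 97, 98, 99, 99, 99, 99, 101, 101, 101, 101, 101, 101, 104, 104, 102, 100, 100, 100, 99, 100, 100, 100, 100, 100, 101, 103, 103, 115, 239, 242, 242, 242, 242, 242, 242, 242]
234 [117, 116, 118, 116, 118, 117, 67, 29, 32, 29, 29, 29, 29, 26, 29, 29, 29, 30, 29, 31, 26, 30, 28, 29, 29, 29, 27, 26, 29, 29, 29, 27, 26, 28, 28, 30, 26, 30, 29, 31, 28, 26, 30, 108, 107, 108, 107, 107, 109, 109] [142, 143, 143, 143, 143, 144, 115, 105, 105, 104, 105, 105, 106, 106, 107, 107, 107, 109, 107, 108, 109, 110, 108, 106, 107, 105, 104, 106, 105, 106, 106, 105, 106, 108, 109, 109, 108, 109, 107, 108, 109, 109, 103, 241, 242, 241, 242, 242, 242, 242]
240 [117, 117, 117, 118, 119, 118, 36, 31, 29, 29, 29, 29, 30, 30, 29, 30, 28, 28, 28, 30, 30, 28, 30, 30, 29, 31, 30, 27, 29, 30, 29, 31, 26, 24, 19, 27, 29, 30, 32, 28, 30, 28, 30, 108, 106, 107, 106, 106, 106, 106] [144, 144, 144, 145, 144, 145, 121, 130, 131, 132, 132, 132, 134, 134, 133, 135, 135, 135, 135, 138, 137, 136, 134, 134, 132, 133, 134, 132, 132, 134, 132, 124, 87, 84, 68, 96, 116, 134, 137, 137, 138, 137, 128, 238, 242, 242, 242, 243, 242, 243]
[273.3 260. ]
[261.8 249.2]
[274.7 258.5]
[267.2 252.3]
```

```bash
python3 - <<'E'
from h import *
c,im=shot("side","s3"); w,wi=shot("wrist","w3"); print(ctrl.get_obs()["grip_width"])
a=im[200:290,225:325]; b=wi[205:295,235:335]
cv2.imwrite("pics/c3.png",np.hstack([cv2.resize(x,(400,360),interpolation=2) for x in (a,b)]))
E
```

```text
0.0021443127236923194
```

View pics/c3.png

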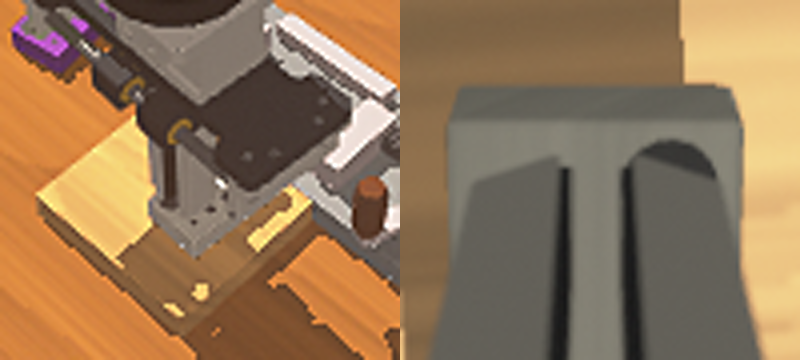

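The fingers have closed above the block: its rear edge sits where expected, undisturbed, at wrist (248-335, 236). So the fingertips are higher than the state says, by roughly 20 mm. I'll open and descend carefully while watching the force.

jog_arm([
  {"delta_pos":[0,0,0],"dr":[0,0,0]},
  {"delta_pos":[0,0,0],"dr":[0,0,0]},
  {"delta_pos":[0,0,0],"dr":[0,0,0]},
  {"delta_pos":[0,0,0],"dr":[0,0,0]},
  {"delta_pos":[0,0,0],"dr":[0,0,0]},
  {"delta_pos":[0,0,0],"dr":[0,0,0]},
  {"delta_pos":[0,0,0],"dr":[0,0,0]},
  {"delta_pos":[0,0,0],"dr":[0,0,0]},
  {"delta_pos":[0,0,0],"dr":[0,0,0]},
  {"delta_pos":[0,0,0],"dr":[0,0,0]},
], fingers=-0.5)

```text
time_s: 4.95
ee_pos: [0.5158, -0.047, 0.0356]
eef_rot: [3.142, 0.0, 1.509]
force: [0.4, 0.6, 0.2]
grip_width: 0.0705
```

jog_arm([
  {"delta_pos":[0,0,-0.01],"dr":[0,0,0]},
  {"delta_pos":[0,0,-0.02],"dr":[0,0,0]},
  {"delta_pos":[0,0,-0.03],"dr":[0,0,0]},
  {"delta_pos":[0,0,-0.03],"dr":[0,0,0]},
])

```text
time_s: 5.35
ee_pos: [0.5156, -0.047, 0.0276]
eef_rot: [-3.141, -0.0, 1.509]
force: [-0.4, 0.3, -0.7]
grip_width: 0.0706
```

jog_arm([
  {"delta_pos":[0,0,-0.008],"dr":[0,0,0]},
  {"delta_pos":[0,0,-0.016],"dr":[0,0,0]},
  {"delta_pos":[0,0,-0.024],"dr":[0,0,0]},
  {"delta_pos":[0,0,-0.024],"dr":[0,0,0]},
])

```text
time_s: 5.75
ee_pos: [0.5157, -0.047, 0.0218]
eef_rot: [-3.141, -0.0, 1.509]
force: [0.2, -0.7, -0.5]
grip_width: 0.0705
```

```bash
python3 - <<'E'
from h import *
w,wi=shot("wrist","w4"); t,ti=shot("side","s4"); o=ctrl.get_obs(); print(o["ee_pos"],o["force"],o["qpos"].round(4))
cv2.imwrite("pics/c4.png",np.hstack([cv2.resize(x,(400,360),interpolation=2) for x in (wi[150:330,180:380],ti[200:290,225:325])]))
E
```

```text
[ 0.51580013 -0.04700852  0.02202888] [ 0.10986768 -0.15048411  0.82666935] [-0.1616  0.4425  1.7666 -0.      0.9326 -1.6706]
```

View pics/c4.png

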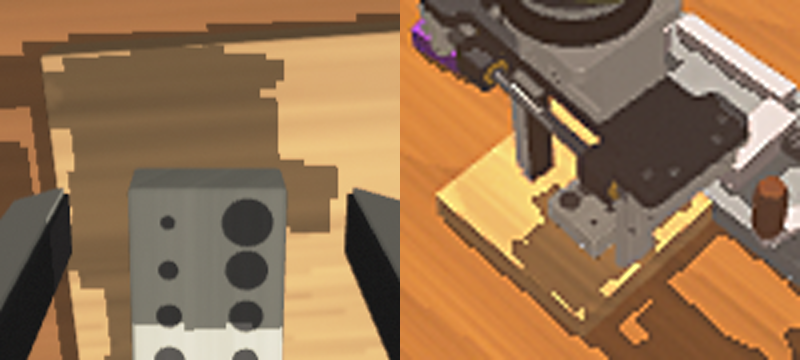

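The fingertips straddle the block at wrist (216,245) and (352,245). Their spacing puts them at z of about 0.031, so the tips are at ee_z + ~9.5 mm. I'll go down about 6.5 mm more, then close.

jog_arm([
  {"delta_pos":[0,0,-0.008],"dr":[0,0,0]},
  {"delta_pos":[0,0,-0.016],"dr":[0,0,0]},
  {"delta_pos":[0,0,-0.022],"dr":[0,0,0]},
  {"delta_pos":[0,0,-0.026],"dr":[0,0,0]},
  {"delta_pos":[0,0,-0.026],"dr":[0,0,0]},
])

```text
time_s: 6.35
ee_pos: [0.5157, -0.047, 0.0154]
eef_rot: [-3.141, -0.0, 1.509]
force: [-0.5, 0.5, -0.6]
grip_width: 0.0706
```

jog_arm([
  {"delta_pos":[0,0,0],"dr":[0,0,0]},
  {"delta_pos":[0,0,0],"dr":[0,0,0]},
  {"delta_pos":[0,0,0],"dr":[0,0,0]},
  {"delta_pos":[0,0,0],"dr":[0,0,0]},
  {"delta_pos":[0,0,0],"dr":[0,0,0]},
  {"delta_pos":[0,0,0],"dr":[0,0,0]},
], fingers=1, squeeze=12)

```text
time_s: 6.95
ee_pos: [0.5158, -0.047, 0.0156]
eef_rot: [3.142, 0.0, 1.509]
force: [0.2, 0.6, 0.2]
grip_width: 0.04
```

Gripped, with a width of 40 mm. Next I square it up and shift it in +y, then slide it in, stopping about 6 mm short.

jog_arm([
  {"delta_pos":[0,0.02,0],"dr":[0,0,0.05]},
  {"delta_pos":[0,0.04,0],"dr":[0,0,0.1]},
  {"delta_pos":[0,0.058,0],"dr":[0,0,0.142]},
  {"delta_pos":[0,0.058,0],"dr":[0,0,0.142]},
  {"delta_pos":[0.025,0.058,0],"dr":[0,0,0.142]},
  {"delta_pos":[0.05,0.058,0],"dr":[0,0,0.142]},
  {"delta_pos":[0.075,0.058,0],"dr":[0,0,0.142]},
  {"delta_pos":[0.1,0.058,0],"dr":[0,0,0.142]},
  {"delta_pos":[0.125,0.058,0],"dr":[0,0,0.142]},
  {"delta_pos":[0.15,0.058,0],"dr":[0,0,0.142]},
  {"delta_pos":[0.175,0.058,0],"dr":[0,0,0.142]},
  {"delta_pos":[0.2,0.058,0],"dr":[0,0,0.142]},
  {"delta_pos":[0.2,0.058,0],"dr":[0,0,0.142]},
])

```text
time_s: 8.25
ee_pos: [0.566, -0.0322, 0.0155]
eef_rot: [-3.141, -0.0, 1.58]
force: [-0.0, 0.9, 1.7]
grip_width: 0.0399
```

jog_arm([
  {"delta_pos":[0.02,0,0],"dr":[0,0,0]},
  {"delta_pos":[0.04,0,0],"dr":[0,0,0]},
  {"delta_pos":[0.06,0,0],"dr":[0,0,0]},
  {"delta_pos":[0.08,0,0],"dr":[0,0,0]},
  {"delta_pos":[0.1,0,0],"dr":[0,0,0]},
  {"delta_pos":[0.1,0,0],"dr":[0,0,0]},
])

```text
time_s: 8.85
ee_pos: [0.5909, -0.0323, 0.0155]
eef_rot: [-3.141, -0.0, 1.58]
force: [-1.1, 0.4, 2.2]
grip_width: 0.0398
```

Now creep forward to the stop.

jog_arm([
  {"delta_pos":[0.006,0,0],"dr":[0,0,0]},
  {"delta_pos":[0.012,0,0],"dr":[0,0,0]},
  {"delta_pos":[0.018,0,0],"dr":[0,0,0]},
  {"delta_pos":[0.018,0,0],"dr":[0,0,0]},
])

```text
time_s: 9.25
ee_pos: [0.5947, -0.0324, 0.0155]
eef_rot: [-3.14, -0.0, 1.58]
force: [-5.7, -0.5, 4.8]
grip_width: 0.0399
```

jog_arm([
  {"delta_pos":[0.004,0,0],"dr":[0,0,0]},
  {"delta_pos":[0.008,0,0],"dr":[0,0,0]},
  {"delta_pos":[0.008,0,0],"dr":[0,0,0]},
])

```text
time_s: 9.55
ee_pos: [0.5966, -0.0324, 0.0155]
eef_rot: [-3.14, -0.0, 1.58]
force: [-5.6, -0.0, 5.8]
grip_width: 0.0395
```

jog_arm([
  {"delta_pos":[0,0,0],"dr":[0,0,0]},
  {"delta_pos":[0.006,0,0],"dr":[0,0,0]},
  {"delta_pos":[0.012,0,0],"dr":[0,0,0]},
  {"delta_pos":[0.012,0,0],"dr":[0,0,0]},
], squeeze=30)

```text
time_s: 9.95
ee_pos: [0.5979, -0.0324, 0.0155]
eef_rot: [-3.136, -0.0, 1.58]
force: [-21.1, 0.4, 15.3]
grip_width: 0.0396
```

```bash
python3 - <<'E'
from h import *
w,wi=shot("wrist","w5"); t,ti=shot("top","t5"); np.save("w5.npy",np.array(w,dtype=object),allow_pickle=True); o=ctrl.get_obs(); print(o["ee_pos"],o["force"])
# block rear edge expected x for seated: vise x -40
R=np.array([[1,-.009],[.009,1]]);O=np.array([.6277,-.0522])
for v in [(-.040,0),(-.040,.04)]: print(proj(w,(*(O+R@np.array(v)),.038)).round(1), proj(w,(*(O+R@np.array((v[0]-.005,v[1]))),.038)).round(1))
cv2.imwrite("pics/c5.png",cv2.resize(wi[130:330,180:380],(600,600),interpolation=2))
E
```

```text
[ 0.59788854 -0.03235185  0.01549417] [-19.77953312  -0.0738083   14.74492213]
[242.4 247.7] [242.1 237.8]
[325.6 247.8] [325.9 237.9]
```

View pics/c5.png

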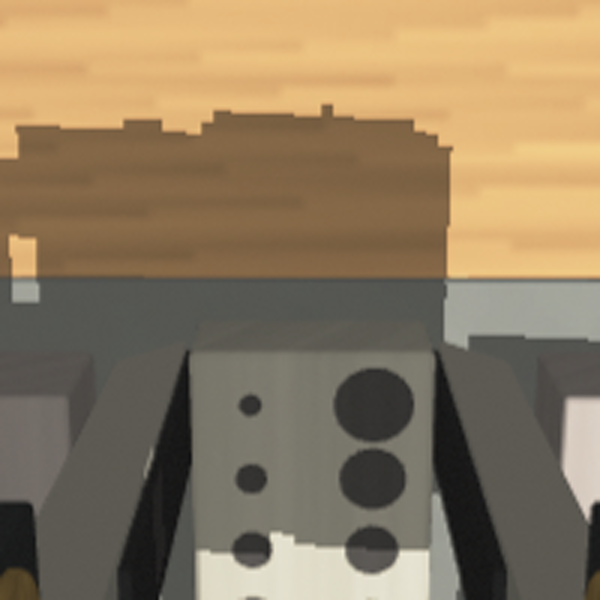

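The rear edge is at row 247.3 against 247.7 expected when seated, with 20 N against the stop, so the block is seated. I'll release to 47 mm and lift straight up, and work out the knob position.

jog_arm([
  {"delta_pos":[0,0,0],"dr":[0,0,0]},
  {"delta_pos":[-0.004,0,0],"dr":[0,0,0]},
  {"delta_pos":[-0.004,0,0],"dr":[0,0,0]},
  {"delta_pos":[-0.004,0,0],"dr":[0,0,0]},
], fingers=0)

```text
time_s: 10.45
ee_pos: [0.5994, -0.0325, 0.0155]
eef_rot: [3.141, -0.0, 1.58]
force: [0.9, -0.5, -0.5]
grip_width: 0.0469
```

jog_arm([
  {"delta_pos":[0,0,0.03],"dr":[0,0,0]},
  {"delta_pos":[0,0,0.08],"dr":[0,0,0]},
  {"delta_pos":[0,0,0.16],"dr":[0,0,0]},
  {"delta_pos":[0,0,0.3],"dr":[0,0,0]},
  {"delta_pos":[0,0,0.48],"dr":[0,0,0]},
  {"delta_pos":[-0.3,0,0.68],"dr":[0,0,0]},
  {"delta_pos":[-0.3,-0.3,0.8],"dr":[0,0,0]},
  {"delta_pos":[-0.3,-0.3,0.8],"dr":[0,0,0]},
  {"delta_pos":[-0.3,-0.3,0.8],"dr":[0,0,0]},
  {"delta_pos":[-0.3,-0.3,0.8],"dr":[0,0,0]},
])

```text
time_s: 11.45
ee_pos: [0.5243, -0.1079, 0.2168]
eef_rot: [3.14, 0.0, 1.578]
force: [0.1, 0.1, 0.4]
grip_width: 0.047
```

```bash
python3 - <<'E'
from m import *
O=np.array([.6277,-.0522]);R=np.array([[1,-.009],[.009,1]])
V=lambda P:(R.T@(np.array(P)[:2]-O)).round(4)
w,wi=shot("wrist","w6"); o=ctrl.get_obs(); print(o["ee_pos"],o["time_s"],o["grip_width"],o["force"].round(1))
def knob(c,im,roi):
    h=cv2.cvtColor(im,cv2.COLOR_BGR2HSV); m=((h[...,0]<14)&(h[...,1]>110)&(h[...,2]<130)&(h[...,2]>30)).astype(np.uint8)
    q=np.zeros_like(m); y0,y1,x0,x1=roi; q[y0:y1,x0:x1]=m[y0:y1,x0:x1]
    cs,_=cv2.findContours(q,0,1); k=max(cs,key=cv2.contourArea); x=k[:,0,:]
    print("knob",cv2.contourArea(k),x.min(0),x.max(0)); M=cv2.moments(k); return M["m10"]/M["m00"],M["m01"]/M["m00"]
pk=[]
for c,im in ((np.load("w1.npy",allow_pickle=True),cv2.imread("pics/w1.png")),(w,wi)):
    e=proj(c,(.563,-.158,.0875)).astype(int); roi=(e[1]-35,e[1]+35,e[0]-35,e[0]+35)
    p=knob(c,im,roi); K=ray(c,p,.0875); print(p,K.round(4),"vise",V(K)); pk.append(e)
h=cv2.cvtColor(wi,cv2.COLOR_BGR2HSV)
rb,bx,bl,bd,_=measure(w,wi,(0,420,150,500)); print("block",rb,V(rb[0]),V(rb[0]))
e=pk[1]; print(e); a=wi[max(0,e[1]-80):e[1]+100,max(0,e[0]-80):e[0]+200]; cv2.imwrite("pics/c6.png",cv2.resize(a,None,fx=2,fy=2,interpolation=2)); print(max(0,e[1]-80),max(0,e[0]-80))
E
```

```text
[ 0.52431376 -0.10715628  0.21573495] 11.5 0.04719816122416328 [-0.4 -0.  -0.2]
knob 669.5 [174 228] [222 275]
(202.78142892705998, 249.98456559621607) [ 0.5483 -0.1499  0.0875] vise [-0.0803 -0.097 ]
knob 652.5 [193 204] [235 273]
(211.8896551724138, 222.8896551724138) [ 0.5473 -0.1723  0.0875] vise [-0.0815 -0.1193]
block ((0.6223665475845337, -0.07916996628046036), (0.05366506800055504, 0.025706378743052483), 0.515677273273468) [-0.0056 -0.0269] [-0.0056 -0.0269]
[228 239]
159 148
```

View pics/c6.png

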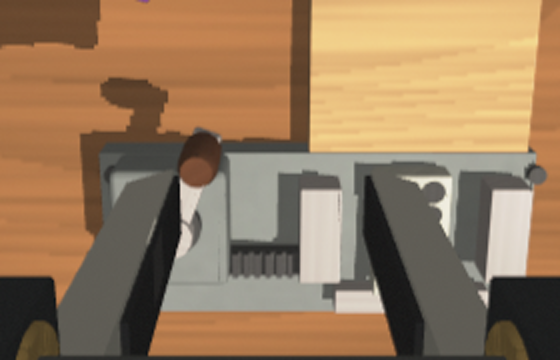

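```bash
python3 - <<'E'
from m import *
O=np.array([.6277,-.0522]);R=np.array([[1,-.009],[.009,1]])
V=lambda P:(R.T@(np.array(P)[:2]-O)).round(4)
c1=np.load("w1.npy",allow_pickle=True); c6=cam("wrist")
for n,c,p,z in [("w1 top",c1,(211.7,267.3),.1065),("w1 base",c1,(215.7,252),.0685),("w6 top",c6,(246.5,245),.1065),("w6 base",c6,(251.5,230),.0685),("w1 hub",c1,(203,297),.072),("w1 arm at knob",c1,(222,249),.068)]:
    K=ray(c,p,z); print(n,K.round(4),"vise",V(K))
A=O+R@np.array([-.02,-.105]); print("axis",A)
# hue segmentation near w6 knob: bright top cap vs shadow
h=cv2.cvtColor(cv2.imread("pics/w6.png"),cv2.COLOR_BGR2HSV)
for r in range(222,256,3): print(r,h[r,232:266:2].tolist() if r in(228,240,246) else "")
for th in (0,.1,.2): print(th,[proj(c6,(*(A+R@np.array([-.05*np.cos(th),.05*np.sin(th)])),z)).round(1).tolist() for z in (.1065,.0685)])
E
```

```text
w1 top [ 0.5591 -0.1379  0.1065] vise [-0.0694 -0.085 ]
w1 base [ 0.5578 -0.1406  0.0685] vise [-0.0707 -0.0877]
w6 top [ 0.5605 -0.1387  0.1065] vise [-0.068  -0.0859]
w6 base [ 0.5591 -0.1376  0.0685] vise [-0.0693 -0.0848]
w1 hub [ 0.6088 -0.1564  0.072 ] vise [-0.0198 -0.104 ]
w1 arm at knob [ 0.5546 -0.1338  0.068 ] vise [-0.0739 -0.0809]
axis [ 0.608645 -0.15738 ]
222 
225 
228 [[13, 137, 97], [14, 134, 97], [14, 135, 96], [13, 137, 97], [13, 138, 96], [13, 121, 59], [10, 118, 52], [9, 115, 53], [11, 115, 53], [12, 125, 57], [11, 123, 60], [10, 130, 61], [11, 57, 107], [13, 64, 144], [13, 147, 151], [13, 147, 151], [13, 147, 151]]
231 
234 
237 
240 [[40, 11, 69], [40, 11, 69], [24, 20, 64], [12, 123, 54], [10, 141, 114], [11, 143, 125], [10, 142, 124], [10, 142, 122], [10, 140, 122], [10, 139, 119], [10, 138, 98], [10, 132, 85], [10, 134, 78], [18, 18, 71], [38, 12, 85], [35, 14, 110], [36, 15, 165]]
243 
246 [[24, 27, 96], [30, 19, 81], [38, 15, 66], [11, 134, 112], [10, 140, 120], [11, 139, 119], [10, 140, 120], [10, 141, 121], [10, 140, 122], [10, 140, 122], [10, 141, 119], [10, 136, 94], [17, 36, 113], [38, 14, 142], [35, 13, 114], [39, 16, 109], [36, 16, 164]]
249 
252 
255 
0 [[224.0, 242.8], [230.2, 229.3]]
0.1 [[229.9, 243.1], [235.5, 229.6]]
0.2 [[235.7, 243.9], [240.7, 230.3]]
```

Four knob sightings agree within 3 mm, at vise (-0.068, -0.086) or world (0.5605, -0.1388). That is 51 mm from the axis (50 given), and the crank is now at about 0.38 rad. I'll lower over the knob with ee_z at 0.070 and close.

jog_arm([
  {"delta_pos":[0.145,-0.126,0],"dr":[0,0,0]},
  {"delta_pos":[0.145,-0.126,-0.05],"dr":[0,0,0]},
  {"delta_pos":[0.145,-0.126,-0.2],"dr":[0,0,0]},
  {"delta_pos":[0.145,-0.126,-0.33],"dr":[0,0,0]},
  {"delta_pos":[0.145,-0.126,-0.45],"dr":[0,0,0]},
  {"delta_pos":[0.145,-0.126,-0.53],"dr":[0,0,0]},
  {"delta_pos":[0.145,-0.126,-0.57],"dr":[0,0,0]},
  {"delta_pos":[0.145,-0.126,-0.583],"dr":[0,0,0]},
  {"delta_pos":[0.145,-0.126,-0.583],"dr":[0,0,0]},
], fingers=0)

```text
time_s: 12.4
ee_pos: [0.5607, -0.1385, 0.0699]
eef_rot: [-3.142, -0.0, 1.581]
force: [-0.3, -0.0, 0.5]
grip_width: 0.047
```

jog_arm([
  {"delta_pos":[0,0,0],"dr":[0,0,0]},
  {"delta_pos":[0,0,0],"dr":[0,0,0]},
  {"delta_pos":[0,0,0],"dr":[0,0,0]},
  {"delta_pos":[0,0,0],"dr":[0,0,0]},
  {"delta_pos":[0,0,0],"dr":[0,0,0]},
  {"delta_pos":[0,0,0],"dr":[0,0,0]},
], fingers=1, squeeze=25)

```text
time_s: 13.0
ee_pos: [0.5608, -0.1393, 0.0702]
eef_rot: [3.141, 0.001, 1.58]
force: [0.4, -2.5, 2.8]
grip_width: 0.0171
```

```bash
cat > arc.py <<'E'
import sys,numpy as np,json
a,b,n=float(sys.argv[1]),float(sys.argv[2]),int(sys.argv[3])
f=lambda t:.2*np.array([-np.cos(t),np.sin(t)])
print(json.dumps([{"delta_pos":[*(f(t)-f(a)).round(3).tolist(),0],"dr":[0,0,0]} for t in np.linspace(a,b,n+1)[1:]]))
E
python3 arc.py .365 2.165 18; python3 arc.py 2.165 4.565 20;python3 arc.py 4.565 6.965 20
```

```text
[{"delta_pos": [0.008, 0.018, 0], "dr": [0, 0, 0]}, {"delta_pos": [0.018, 0.036, 0], "dr": [0, 0, 0]}, {"delta_pos": [0.029, 0.052, 0], "dr": [0, 0, 0]}, {"delta_pos": [0.043, 0.067, 0], "dr": [0, 0, 0]}, {"delta_pos": [0.057, 0.081, 0], "dr": [0, 0, 0]}, {"delta_pos": [0.073, 0.093, 0], "dr": [0, 0, 0]}, {"delta_pos": [0.09, 0.104, 0], "dr": [0, 0, 0]}, {"delta_pos": [0.108, 0.112, 0], "dr": [0, 0, 0]}, {"delta_pos": [0.127, 0.119, 0], "dr": [0, 0, 0]}, {"delta_pos": [0.146, 0.124, 0], "dr": [0, 0, 0]}, {"delta_pos": [0.166, 0.127, 0], "dr": [0, 0, 0]}, {"delta_pos": [0.186, 0.129, 0], "dr": [0, 0, 0]}, {"delta_pos": [0.206, 0.128, 0], "dr": [0, 0, 0]}, {"delta_pos": [0.225, 0.125, 0], "dr": [0, 0, 0]}, {"delta_pos": [0.245, 0.12, 0], "dr": [0, 0, 0]}, {"delta_pos": [0.264, 0.113, 0], "dr": [0, 0, 0]}, {"delta_pos": [0.282, 0.105, 0], "dr": [0, 0, 0]}, {"delta_pos": [0.299, 0.094, 0], "dr": [0, 0, 0]}]
[{"delta_pos": [0.019, -0.015, 0], "dr": [0, 0, 0]}, {"delta_pos": [0.036, -0.031, 0], "dr": [0, 0, 0]}, {"delta_pos": [0.051, -0.05, 0], "dr": [0, 0, 0]}, {"delta_pos": [0.064, -0.07
[... 1195 characters left out ...]
 0.044, 0], "dr": [0, 0, 0]}, {"delta_pos": [-0.175, 0.06, 0], "dr": [0, 0, 0]}, {"delta_pos": [-0.19, 0.079, 0], "dr": [0, 0, 0]}, {"delta_pos": [-0.203, 0.099, 0], "dr": [0, 0, 0]}, {"delta_pos": [-0.214, 0.12, 0], "dr": [0, 0, 0]}, {"delta_pos": [-0.222, 0.143, 0], "dr": [0, 0, 0]}, {"delta_pos": [-0.227, 0.166, 0], "dr": [0, 0, 0]}, {"delta_pos": [-0.229, 0.19, 0], "dr": [0, 0, 0]}, {"delta_pos": [-0.229, 0.214, 0], "dr": [0, 0, 0]}, {"delta_pos": [-0.225, 0.238, 0], "dr": [0, 0, 0]}, {"delta_pos": [-0.219, 0.261, 0], "dr": [0, 0, 0]}, {"delta_pos": [-0.21, 0.283, 0], "dr": [0, 0, 0]}, {"delta_pos": [-0.199, 0.304, 0], "dr": [0, 0, 0]}, {"delta_pos": [-0.185, 0.324, 0], "dr": [0, 0, 0]}]
```

jog_arm([
  {"delta_pos":[0.008,0.018,0],"dr":[0,0,0]},
  {"delta_pos":[0.018,0.036,0],"dr":[0,0,0]},
  {"delta_pos":[0.029,0.052,0],"dr":[0,0,0]},
  {"delta_pos":[0.043,0.067,0],"dr":[0,0,0]},
  {"delta_pos":[0.057,0.081,0],"dr":[0,0,0]},
  {"delta_pos":[0.073,0.093,0],"dr":[0,0,0]},
  {"delta_pos":[0.09,0.104,0],"dr":[0,0,0]},
  {"delta_pos":[0.108,0.112,0],"dr":[0,0,0]},
  {"delta_pos":[0.127,0.119,0],"dr":[0,0,0]},
  {"delta_pos":[0.146,0.124,0],"dr":[0,0,0]},
  {"delta_pos":[0.166,0.127,0],"dr":[0,0,0]},
  {"delta_pos":[0.186,0.129,0],"dr":[0,0,0]},
  {"delta_pos":[0.206,0.128,0],"dr":[0,0,0]},
  {"delta_pos":[0.225,0.125,0],"dr":[0,0,0]},
  {"delta_pos":[0.245,0.12,0],"dr":[0,0,0]},
  {"delta_pos":[0.264,0.113,0],"dr":[0,0,0]},
  {"delta_pos":[0.282,0.105,0],"dr":[0,0,0]},
  {"delta_pos":[0.299,0.094,0],"dr":[0,0,0]},
])

```text
time_s: 14.8
ee_pos: [0.6349, -0.1155, 0.07]
eef_rot: [-3.14, -0.0, 1.58]
force: [-6.6, -0.9, 6.4]
grip_width: 0.0174
```

jog_arm([
  {"delta_pos":[0.019,-0.015,0],"dr":[0,0,0]},
  {"delta_pos":[0.036,-0.031,0],"dr":[0,0,0]},
  {"delta_pos":[0.051,-0.05,0],"dr":[0,0,0]},
  {"delta_pos":[0.064,-0.07,0],"dr":[0,0,0]},
  {"delta_pos":[0.074,-0.092,0],"dr":[0,0,0]},
  {"delta_pos":[0.081,-0.115,0],"dr":[0,0,0]},
  {"delta_pos":[0.086,-0.138,0],"dr":[0,0,0]},
  {"delta_pos":[0.088,-0.162,0],"dr":[0,0,0]},
  {"delta_pos":[0.087,-0.186,0],"dr":[0,0,0]},
  {"delta_pos":[0.083,-0.21,0],"dr":[0,0,0]},
  {"delta_pos":[0.076,-0.233,0],"dr":[0,0,0]},
  {"delta_pos":[0.067,-0.255,0],"dr":[0,0,0]},
  {"delta_pos":[0.055,-0.276,0],"dr":[0,0,0]},
  {"delta_pos":[0.041,-0.295,0],"dr":[0,0,0]},
  {"delta_pos":[0.024,-0.312,0],"dr":[0,0,0]},
  {"delta_pos":[0.005,-0.328,0],"dr":[0,0,0]},
  {"delta_pos":[-0.015,-0.341,0],"dr":[0,0,0]},
  {"delta_pos":[-0.036,-0.351,0],"dr":[0,0,0]},
  {"delta_pos":[-0.059,-0.359,0],"dr":[0,0,0]},
  {"delta_pos":[-0.083,-0.364,0],"dr":[0,0,0]},
])

```text
time_s: 16.8
ee_pos: [0.6155, -0.2068, 0.0703]
eef_rot: [3.139, 0.001, 1.58]
force: [6.3, -2.0, 0.8]
grip_width: 0.0175
```

jog_arm([
  {"delta_pos":[-0.024,-0.002,0],"dr":[0,0,0]},
  {"delta_pos":[-0.048,-0.001,0],"dr":[0,0,0]},
  {"delta_pos":[-0.072,0.002,0],"dr":[0,0,0]},
  {"delta_pos":[-0.095,0.009,0],"dr":[0,0,0]},
  {"delta_pos":[-0.117,0.018,0],"dr":[0,0,0]},
  {"delta_pos":[-0.138,0.03,0],"dr":[0,0,0]},
  {"delta_pos":[-0.157,0.044,0],"dr":[0,0,0]},
  {"delta_pos":[-0.175,0.06,0],"dr":[0,0,0]},
  {"delta_pos":[-0.19,0.079,0],"dr":[0,0,0]},
  {"delta_pos":[-0.203,0.099,0],"dr":[0,0,0]},
  {"delta_pos":[-0.214,0.12,0],"dr":[0,0,0]},
  {"delta_pos":[-0.222,0.143,0],"dr":[0,0,0]},
  {"delta_pos":[-0.227,0.166,0],"dr":[0,0,0]},
  {"delta_pos":[-0.229,0.19,0],"dr":[0,0,0]},
  {"delta_pos":[-0.229,0.214,0],"dr":[0,0,0]},
  {"delta_pos":[-0.225,0.238,0],"dr":[0,0,0]},
  {"delta_pos":[-0.219,0.261,0],"dr":[0,0,0]},
  {"delta_pos":[-0.21,0.283,0],"dr":[0,0,0]},
  {"delta_pos":[-0.199,0.304,0],"dr":[0,0,0]},
  {"delta_pos":[-0.185,0.324,0],"dr":[0,0,0]},
])

```text
time_s: 18.8
ee_pos: [0.5685, -0.1259, 0.0701]
eef_rot: [3.141, 0.001, 1.58]
force: [0.4, -7.4, 2.8]
grip_width: 0.0173
```

```bash
python3 arc.py 6.965 7.665 7; python3 arc.py 7.665 8.065 5
python3 - <<'E'
from h import *
c,im=shot("top","t7"); cv2.imwrite("pics/c7.png",cv2.resize(im[165:255,265:365],None,fx=5,fy=5,interpolation=2))
w,wi=shot("wrist","w7")
h=cv2.cvtColor(wi,cv2.COLOR_BGR2HSV)
E
```

```text
[{"delta_pos": [0.013, 0.015, 0], "dr": [0, 0, 0]}, {"delta_pos": [0.028, 0.028, 0], "dr": [0, 0, 0]}, {"delta_pos": [0.044, 0.04, 0], "dr": [0, 0, 0]}, {"delta_pos": [0.061, 0.051, 0], "dr": [0, 0, 0]}, {"delta_pos": [0.079, 0.059, 0], "dr": [0, 0, 0]}, {"delta_pos": [0.098, 0.066, 0], "dr": [0, 0, 0]}, {"delta_pos": [0.118, 0.07, 0], "dr": [0, 0, 0]}]
[{"delta_pos": [0.016, 0.002, 0], "dr": [0, 0, 0]}, {"delta_pos": [0.032, 0.003, 0], "dr": [0, 0, 0]}, {"delta_pos": [0.048, 0.003, 0], "dr": [0, 0, 0]}, {"delta_pos": [0.064, 0.002, 0], "dr": [0, 0, 0]}, {"delta_pos": [0.079, -0.001, 0], "dr": [0, 0, 0]}]
```

jog_arm([
  {"delta_pos":[0.013,0.015,0],"dr":[0,0,0]},
  {"delta_pos":[0.028,0.028,0],"dr":[0,0,0]},
  {"delta_pos":[0.044,0.04,0],"dr":[0,0,0]},
  {"delta_pos":[0.061,0.051,0],"dr":[0,0,0]},
  {"delta_pos":[0.079,0.059,0],"dr":[0,0,0]},
  {"delta_pos":[0.098,0.066,0],"dr":[0,0,0]},
  {"delta_pos":[0.118,0.07,0],"dr":[0,0,0]},
])

```text
time_s: 19.6
ee_pos: [0.5976, -0.1083, 0.07]
eef_rot: [-3.141, 0.001, 1.58]
force: [-5.8, -4.0, 6.5]
grip_width: 0.0169
```

```bash
python3 - <<'E'
from m import *
O=np.array([.6277,-.0522]);R=np.array([[1,-.009],[.009,1]])
w,wi=shot("wrist","w8"); t,ti=shot("top","t8")
for v in [(-.04,.015),(-.04,.055),(.03,.015),(.03,.055)]:
    P=(*(O+R@np.array(v)),.038); print(v,proj(w,P).round(1),proj(t,P).round(1))
cv2.imwrite("pics/c8.png",np.hstack([cv2.resize(ti[165:255,265:365],(400,360),interpolation=2),cv2.resize(wi,(400,360))]))
E
```

```text
(-0.04, 0.015) [398.1 219. ] [303.4 206.1]
(-0.04, 0.055) [462.4 219.1] [290.1 206.7]
(0.03, 0.015) [389.9 319.6] [302.1 183.4]
(0.03, 0.055) [449.6 319.7] [288.9 184.1]
```

```bash
python3 - <<'E'
from m import *
O=np.array([.6277,-.0522]);R=np.array([[1,-.009],[.009,1]])
w=cam("wrist"); wi=cv2.imread("pics/w8.png"); h=cv2.cvtColor(wi,cv2.COLOR_BGR2HSV)
for col in (400,410,432,452): print(col,[tuple(h[r,col,1:].tolist()) for r in range(206,232,2)])
for r in (222,226): print(r,[int(h[r,c,2]) for c in range(380,490,3)])
roi=np.zeros(h.shape[:2],bool); roi[205:300,375:490]=1
m=(roi&(h[...,1]<60)&(h[...,2]>195)).astype(np.uint8)
n,l,s,_=cv2.connectedComponentsWithStats(m); print(s[s[:,4]>50])
E
```

```text
400 [(14, 178), (16, 164), (19, 92), (17, 91), (24, 94), (30, 95), (28, 90), (29, 87), (29, 88), (29, 87), (26, 89), (24, 94), (27, 144)]
410 [(14, 179), (15, 173), (14, 111), (17, 92), (29, 97), (30, 94), (30, 110), (33, 206), (18, 238), (17, 240), (17, 239), (17, 239), (18, 239)]
432 [(14, 176), (14, 176), (12, 145), (17, 91), (29, 98), (26, 98), (30, 110), (32, 205), (17, 240), (16, 241), (16, 241), (16, 241), (16, 241)]
452 [(16, 176), (16, 175), (13, 176), (15, 153), (29, 96), (26, 97), (30, 111), (33, 211), (16, 237), (26, 155), (23, 111), (19, 109), (23, 111)]
222 [91, 90, 89, 90, 90, 88, 87, 88, 204, 237, 238, 239, 240, 241, 240, 241, 242, 240, 239, 239, 239, 240, 241, 240, 237, 241, 241, 242, 241, 94, 90, 90, 89, 89, 95, 96, 104]
226 [92, 91, 91, 91, 91, 91, 89, 89, 221, 238, 239, 240, 240, 242, 241, 243, 243, 240, 240, 241, 240, 201, 111, 113, 111, 109, 225, 243, 242, 89, 89, 90, 90, 90, 90, 89, 90]
[[     0      0    560    420 228361]
 [   375    220     91     80   5360]
 [   464    231     26     69   1479]]
```

Numerically, the block's rear edge is at row 219.5, level across all columns (219 expected), so it is seated and square. In y it spans about 18 to 58 mm. I'll close the rest while watching the force.

jog_arm([
  {"delta_pos":[0.016,0.002,0],"dr":[0,0,0]},
  {"delta_pos":[0.032,0.003,0],"dr":[0,0,0]},
  {"delta_pos":[0.048,0.003,0],"dr":[0,0,0]},
  {"delta_pos":[0.064,0.002,0],"dr":[0,0,0]},
  {"delta_pos":[0.064,0.002,0],"dr":[0,0,0]},
], squeeze=40)

```text
time_s: 20.2
ee_pos: [0.6138, -0.1078, 0.0701]
eef_rot: [-3.141, 0.0, 1.58]
force: [-1.9, -4.3, 5.3]
grip_width: 0.0171
```

jog_arm([
  {"delta_pos":[0.015,-0.003,0],"dr":[0,0,0]},
  {"delta_pos":[0.015,-0.003,0],"dr":[0,0,0]},
])

```text
time_s: 20.4
ee_pos: [0.6169, -0.1083, 0.07]
eef_rot: [-3.139, -0.0, 1.58]
force: [-8.2, -1.9, 8.7]
grip_width: 0.017
```

jog_arm([
  {"delta_pos":[0.008,-0.002,0],"dr":[0,0,0]},
  {"delta_pos":[0.016,-0.004,0],"dr":[0,0,0]},
  {"delta_pos":[0.016,-0.004,0],"dr":[0,0,0]},
])

```text
time_s: 20.7
ee_pos: [0.6196, -0.1088, 0.0699]
eef_rot: [-3.136, -0.001, 1.58]
force: [-17.8, 0.4, 11.9]
grip_width: 0.017
```

jog_arm([
  {"delta_pos":[0.008,-0.002,0],"dr":[0,0,0]},
  {"delta_pos":[0.008,-0.002,0],"dr":[0,0,0]},
  {"delta_pos":[0.008,-0.002,0],"dr":[0,0,0]},
])

```text
time_s: 21.0
ee_pos: [0.621, -0.1092, 0.0698]
eef_rot: [-3.135, -0.001, 1.58]
force: [-21.0, 2.0, 14.3]
grip_width: 0.0172
```

The force is firm at 21 N. I'll open, lift clear and check.

jog_arm([
  {"delta_pos":[0,0,0],"dr":[0,0,0]},
  {"delta_pos":[0,0,0],"dr":[0,0,0]},
  {"delta_pos":[0,0,0],"dr":[0,0,0]},
  {"delta_pos":[0,0,0],"dr":[0,0,0]},
  {"delta_pos":[0,0,0],"dr":[0,0,0]},
], fingers=0)

```text
time_s: 21.5
ee_pos: [0.6236, -0.1097, 0.0697]
eef_rot: [-3.142, -0.0, 1.58]
force: [-0.5, -0.7, -0.1]
grip_width: 0.0464
```

jog_arm([
  {"delta_pos":[0,0,0.06],"dr":[0,0,0]},
  {"delta_pos":[0,0,0.15],"dr":[0,0,0]},
  {"delta_pos":[0,0,0.3],"dr":[0,0,0]},
  {"delta_pos":[0,0,0.5],"dr":[0,0,0]},
  {"delta_pos":[-0.3,0.2,0.65],"dr":[0,0,0]},
  {"delta_pos":[-0.5,0.3,0.75],"dr":[0,0,0]},
  {"delta_pos":[-0.5,0.3,0.75],"dr":[0,0,0]},
  {"delta_pos":[-0.5,0.3,0.75],"dr":[0,0,0]},
  {"delta_pos":[-0.5,0.3,0.75],"dr":[0,0,0]},
  {"delta_pos":[-0.5,0.3,0.75],"dr":[0,0,0]},
])

```text
time_s: 22.5
ee_pos: [0.4991, -0.0351, 0.2573]
eef_rot: [3.141, 0.0, 1.58]
force: [-0.4, 0.2, -0.5]
grip_width: 0.047
```

```bash
python3 - <<'E'
from m import *
O=np.array([.6277,-.0522]);R=np.array([[1,-.009],[.009,1]])
w,wi=shot("wrist","w9"); o=ctrl.get_obs(); print(o["ee_pos"].round(4),o["force"].round(1),o["grip_width"],o["time_s"])
for v in [(-.04,.02),(-.04,.06)]: print(v,proj(w,(*(O+R@np.array(v)),.038)).round(1))
th=8.05; A=np.array([-.02,-.105])+.05*np.array([-np.cos(th),np.sin(th)])
print("knob",proj(w,(*(O+R@A),.1065)).round(1))
cv2.imwrite("pics/c9.png",cv2.resize(wi[150:420,130:480],(770,594),interpolation=2))
E
```

```text
[ 0.4991 -0.0352  0.2567] [0.  1.1 0.2] 0.047119565399950485 22.55
(-0.04, 0.02) [285.3 255.3]
(-0.04, 0.06) [319.4 255.3]
knob [210.8 307.5]
```

View pics/c9.png

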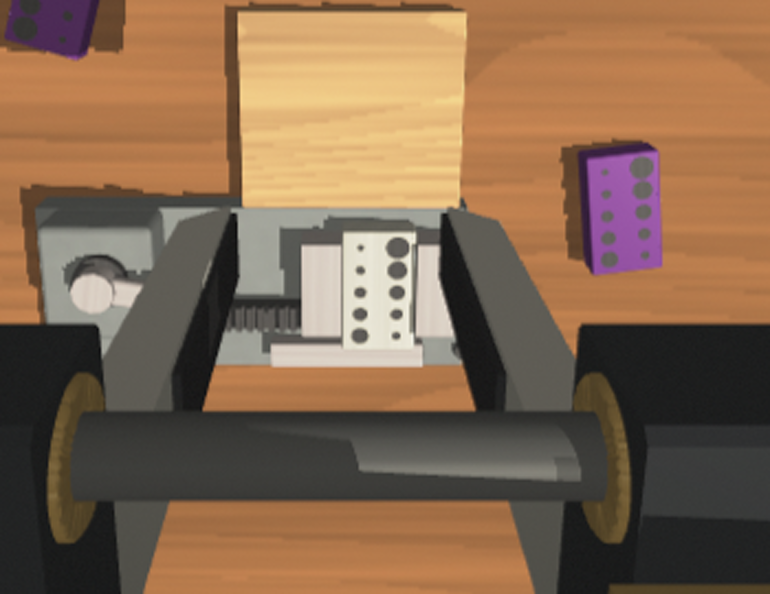

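The block sits square between the jaws. Its rear edge is at row ~256 (255.3 expected) and its front end is against the stop. The gripper is clear, so I'm handing in.

```bash
python3 -c "
from station import ctrl
print(ctrl.hand_in())"
```

```text
the job is handed in; nothing more can be done
None
```

I slid the metal block along the board to the end stop and clamped it with the crank, then backed the gripper off and handed the job in at about 22.6 s. The hand-in gives no verdict.

**What I did:** I gripped the block near its rear and slid it in squared to the vise until it pushed on the end stop with about 20 N. I then turned the crank by its knob from about 0.37 to about 8.05 rad, stopping at about 21 N on the tool. After opening, I lifted straight off the knob.

**Last checks:**
- **Position:** the last wrist picture shows the block square between both jaws. Its rear edge is within 1 pixel (about 0.5 mm) of where a seated block should be.
- **Robot clear:** the tool reads about 1 N or less, which is noise level.
- **Clamping force:** I could not measure this directly. I infer it from the 21 N at the knob, against roughly 4–6 N for turning freely.
- **Bystanders:** I never reached near them, but I took no final picture to confirm they hadn't moved.

**What failed or disagreed:** my first grasp closed above the block without moving it. The fingertips turned out to be about 10–15 mm above the reported TCP height rather than 11 mm below it. I went about 20 mm lower and regrasped, and that grip read 40 mm, the block's width. On the 18 mm knob the gripper read about 17 mm.

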